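# Tip the dryer balls out of the tilting bin

### The arm

A 6-joint arm with a two-finger parallel gripper is mounted at the origin on the work surface. World frame = base frame: x ahead of the robot, y to its left, z up, the work surface at z = 0. Lengths are in m, angles in rad, forces in N, time in s.
With the tool pointing down it reaches from about 0.225 to 0.875 m from the base axis. Payload 3.4 kg.
Tool frame: the origin (TCP) lies midway between the tips of the shut fingers; the grasp point (between the pads) lies 19 mm behind it (manip.grip_point_offset is the distance from the TCP to the grasp point, in m); z points along the fingers, y is the line along which they close (so a half turn about z gives the same grasp; the last joint's range is limited). The gripper opens to 85 mm and grips with 20 to 120 N. Pads are 22 mm wide; open, the fingers measure 114 mm over their backs; the gripper's body (76 mm by 85 mm) begins 54 mm behind the grasp point. The pads swing forward as they close: fully open they stand 13 mm farther back than shut.
Start: joints at [1.123, 0.276, 1.505, -0, 1.361, -0.121], TCP at [0.185, 0.545, 0.231] pointing down, gripper open.
Joint ranges: [-2.89, 2.89], [-0.75, 2.08], [0.22, 2.7], [-1.18, 4.32], [0.11, 2.71], [-2.7, 2.7]. Speed limits (rad/s): [2.57, 2.57, 3.14, 3.14, 3.14, 3.14].

### API

Orientations are given as a unit quaternion [w, x, y, z].
In Python, from rig import manip gives the robot as it stands.
- The arm moves only by the shell command python3 -m handwheel 'ROWS' [FORCE]. ROWS is JSON, a list of rows, each an object with "translation": the shift along the tool's x, y, z in m, a list of three; "angular": the turn, a rotation vector about the tool's x, y, z in degrees, a list of three; "hand": the closure, from 0 (fully open) to 1 (shut). A call has 1 to 10 rows; each row shifts and turns the commanded pose from where the row before left it, along the tool's axes as they then stand; what a row does not reach is not made up. A row lasts 1/12 s, in which the tool goes at most 41.7 mm and 7.16 degrees, less where a joint would pass 70% of its speed; a pose out of reach is approached as far as the arm can. A call with a gripper value outside its range is refused whole. The fingers move at their own pace and stop on an object; FORCE is the grip in N (left out, the last holds). Time passes only in rows, so rows that do not move let the fingers close. It gives the time, the measured TCP pose, the force, the opening and the grip force at its end, in the units of the state.
- manip.get_state(): the state, without advancing time (a new reading comes with each control period).
- manip.get_image(name): name is "scene" or "top" or "wrist"; returns the picture (480x640x3 uint8, red, green, blue); there is no depth.
- manip.camera_info(name): a dict with "camera_matrix" (3x3 intrinsics, pixels), "eye" and "orientation" of the camera in the world; the wrist camera has in their place "tool_from_camera" (4x4, takes a point from camera to tool coordinates, whose origin is the TCP and whose axes are the flange's). Camera axes: x right, y down, z forward; pixel columns grow to the right and rows downward; lengths in m; the calibration is good to about 2 mm. The wrist camera is an equidistant fisheye: a pixel r from the principal point sees the ray r / f radians off the axis. A picture is of the moment at which its call begins: read the wrist's pose just before it. camera_info takes no time and is no camera call.
- manip.sign_off(): hands the job in; it is judged then, once.
The state is a dict: "clock": time; "qpos": joint angles; "qd": joint speeds; "effort": joint torques, N m; "position": TCP position; "ee_rot": TCP orientation; "contact_force": force on the tool from outside, world axes, zero at the start; "moment": the same for the moment, N m; "width": finger opening in m; "gripper_force": force on a finger pad.
Only numpy, scipy, OpenCV 4.12 (cv2) and the standard library are available. Lean on these libraries where they do the work, as an engineer would, in place of code of your own. Each camera call takes 0.05 s, during which the arm holds its last target. There are 200 camera calls.

### The job

Slide the grey tray along the counter, without lifting it, into the black outline in front of the tilting bin, and let go. Then tip the bin forward by its bar to 45 degrees, hold it there for about two seconds so that the three dryer balls roll out into the tray (never steeper than 60 degrees), and swing it back fully level. At the end all three balls lie in the tray, the tray is still inside its outline, and the other things on the counter are left alone.

Things in the scene. Friction and masses are not known exactly. Their poses are not given: they have to be found in the camera images.
- stand: Fixed grey stand of the tilting bin: two uprights 175 mm tall, centred 100 mm either side (x) of the middle, on feet from y = -120 to +30 mm. Origin on the counter below the pivot; x along the pivot axis, y the level direction in which the bin pours. A dial outside the +x upright has dark marks for level (upright) and 45 degrees (leaning to +y); a pointer turns with the bin.
- bin (a joint): Tilt of the white bin, rad: 0 = level (a stop), growing as its lip goes down towards the stand's +y; end stop 1.25. Friction 0.4 N m: it stays where left. Bin 0.5 kg, 160 mm wide (x), floor top 110 mm above the counter, rear wall 95 mm high; at +y a ramp rising 32 degrees ends in an open lip 110 mm from the pivot; balls roll out only when tilted beyond the ramp's slope.
- bin_hinge (a point): Point in the middle of the bin's pivot axis, 150 mm above the counter; fixed. The pivot axis runs along the stand's x.
- bin_bar (a point): Middle of the bin's round steel handle bar, 14 mm thick, parallel to the pivot axis, 134 mm free between its end struts. Bin level: 90 mm behind (stand's -y) and 100 mm above the pivot axis, 50 mm above the rear wall. It swings about the pivot (radius 134.5 mm) up and forward (+y), and may turn between the finger pads, so the tool can stay upright.
- tray: Loose grey plastic open tray, 160 mm (x) by 200 mm (y) and 45 mm high, walls and floor 5 mm, about 0.35 kg, on the counter. Origin at the centre of its underside. An upright grip tab stands on its +y end wall, the end farther from the bin.
- tray_grip (a point): Grip point in the tab of the tray: 97 mm along the tray's +y from its origin, 70 mm above the counter. The tab is 70 mm wide (x), 12 mm thick (y), and its top is 85 mm above the counter.
- outline (a point): Centre of the flat black outline on the counter where the tray must stand, 150 mm in front (+y) of the stand's origin, with the stand's axes. Inside 174 mm (x) by 214 mm (y): the tray fits with 7 mm to spare all round, its y along the stand's y (tab away from the bin). The way there along the counter is free.
- ball0_center (a point): Centre of a felted grey dryer ball, 60 mm across, 45 g, rolls freely; it starts lying on the floor of the bin.
- ball1_center (a point): Centre of a felted grey dryer ball, 60 mm across, 45 g, rolls freely; it starts lying on the floor of the bin.
- ball2_center (a point): Centre of a felted grey dryer ball, 60 mm across, 45 g, rolls freely; it starts lying on the floor of the bin.
- detergent: Bystander: white detergent bottle, 84 mm across, 230 mm tall, standing. Origin under its centre.
- jar: Bystander: glass jar with a steel lid, 90 mm across, 120 mm tall, standing. Origin under its centre.
- dose_cup: Bystander: white cup, 70 mm across, 80 mm tall, standing. Origin under its centre.
- scrub_brush: Bystander: hand brush 190 mm long, lying. Origin under its middle; x along its length.
There are look-alikes about, which are no part of the job. What is shaped like the part that bears ball2_center but pink or red is not meant.

How it is judged:
On the way, in this order (a step that is already met when the one before it is completed fails the run):
1. the tray stands in its outline, let go, while the bin is still level (x of tray in the frame of outline between -0.025 and 0.025 m and y of tray in the frame of outline between -0.025 and 0.025 m and angle between the y axis of tray and the y axis of stand, either way round below 0.2 rad and angle between tray's own z axis and vertical below 0.06 rad and value of joint bin below 0.15 rad and contact force between the fingers and tray below 0.1 N and linear speed of tray below 0.01 m/s), for 0.2 s.
2. the bin is held at 45 degrees (within 8) (value of joint bin between 0.645 and 0.925 rad), for 1 s.
At the end, for the whole second after the job is handed in: The bin is level again (within 5 degrees), all three balls lie inside the tray, and the tray stands at rest and flat in its outline (within 25 mm of its centre along each axis, turned by less than 11 degrees) (value of joint bin below 0.09 rad and linear speed of tray below 0.01 m/s and x of tray in the frame of outline between -0.025 and 0.025 m and y of tray in the frame of outline between -0.025 and 0.025 m and angle between the y axis of tray and the y axis of stand, either way round below 0.2 rad and angle between tray's own z axis and vertical below 0.06 rad and x of ball0_center in the frame of tray between -0.08 and 0.08 m and y of ball0_center in the frame of tray between -0.1 and 0.1 m and z of each of ball0_center, ball1_center, ball2_center in the frame of tray below 0.09 m and x of ball1_center in the frame of tray between -0.08 and 0.08 m and y of ball1_center in the frame of tray between -0.1 and 0.1 m and x of ball2_center in the frame of tray between -0.08 and 0.08 m and y of ball2_center in the frame of tray between -0.1 and 0.1 m); the robot touches nothing.
It fails at once if the bin is tipped steeper than 60 degrees (value of joint bin above 1.05 rad).
It fails at once if the tray is lifted off the counter (by more than 10 mm) or tipped (height (world z) of tray above 0.01 m or angle between tray's own z axis and vertical above 0.12 rad).
It fails at once if the detergent bottle, jar, cup or brush is moved by more than 30 mm (distance of any of detergent, jar, dose_cup, scrub_brush from where it was at the start of the episode above 0.03 m).
It also fails if it takes over 67 s, if anything falls off the work surface, if the arm or the gripper's body presses on something with over 40 N, if the wrist force passes 120 N, or if a joint passes its speed limit or range.

## Working session

There is one attempt and no reset: what is moved stays moved. The work goes in short steps, Python scripts to look and compute and a shell command to move; the robot and the scene stay as the last step left them, time stands still between calls to the robot, and variables do not carry over. Pictures are saved under pics/ and viewed, at most 10 in all, crops included, and the job is handed in when it is done.

```bash
mkdir -p pics; python3 - <<'E'
from rig import manip
import cv2
for n in("top","scene"):
    cv2.imwrite(f"pics/{n}0.png",manip.get_image(n)[:,:,::-1])
    print(n,manip.camera_info(n))
print(manip.camera_info("wrist"));print(manip.get_state(),manip.grip_point_offset)
E
```

```text
top {'camera_matrix': array([[539.96313074,   0.        , 318.40964495],
       [  0.        , 539.96313074, 236.86133109],
       [  0.        ,   0.        ,   1.        ]]), 'eye': array([0.44022821, 0.03649263, 1.39415972]), 'orientation': array([-0.02984448,  0.70895557, -0.70431379,  0.02081795])}
scene {'camera_matrix': array([[519.77251695,   0.        , 325.96522592],
       [  0.        , 519.77251695, 238.77266191],
       [  0.        ,   0.        ,   1.        ]]), 'eye': array([1.01741288, 0.53487087, 1.16702351]), 'orientation': array([-0.11639007,  0.35044284,  0.88705523, -0.27708516])}
{'camera_matrix': array([[371.64829954,   0.        , 320.46444181],
       [  0.        , 371.64829954, 238.61502184],
       [  0.        ,   0.        ,   1.        ]]), 'tool_from_camera': array([[ 2.76031572e-04, -9.64140513e-01, -2.65392153e-01,
         6.68507051e-02],
       [ 9.99999648e-01,  5.58852259e-05,  8.37064177e-04,
         9.45437617e-04],
       [-7.92215985e-04, -2.65392291e-01,  9.64140189e-01,
        -1.41951069e-01],
       [ 0.00000000e+00,  0.00000000e+00,  0.00000000e+00,
         1.00000000e+00]])}
{'clock': 0.1, 'qpos': array([ 1.12302118e+00,  2.76536451e-01,  1.50599250e+00, -1.23290692e-05,
        1.36068662e+00, -1.20998367e-01]), 'qd': array([-0.00164586, -0.00089576, -0.00148017, -0.00044465,  0.00139087,
        0.00116533]), 'effort': array([ 1.47941781e-03, -4.17699802e+01, -2.46406353e+01, -1.86780821e-04,
        5.89715215e-03, -7.95378867e-06]), 'position': array([0.18437892, 0.54415302, 0.23052911]), 'ee_rot': array([-2.21884649e-04,  1.62661070e-01,  9.86681670e-01, -7.80558109e-04]), 'contact_force': array([ 0.06666372, -0.77650309, -0.31157699]), 'moment': array([-0.09646171, -0.00107373, -0.04120261]), 'gripper_force': 0.0, 'width': 0.0855482031832279} 0.0187
```

View pics/top0.png

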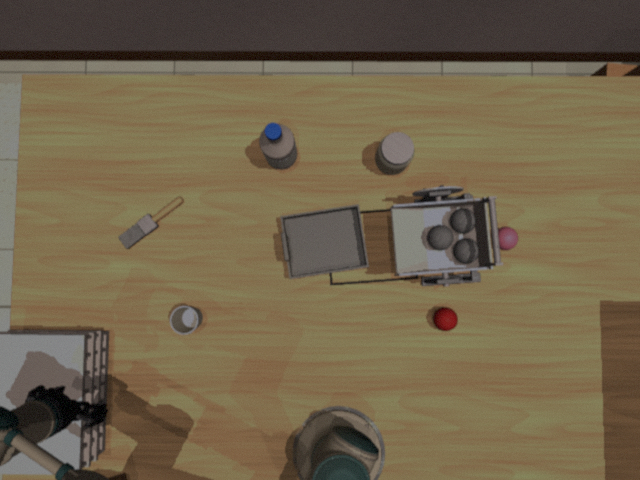

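View pics/scene0.png

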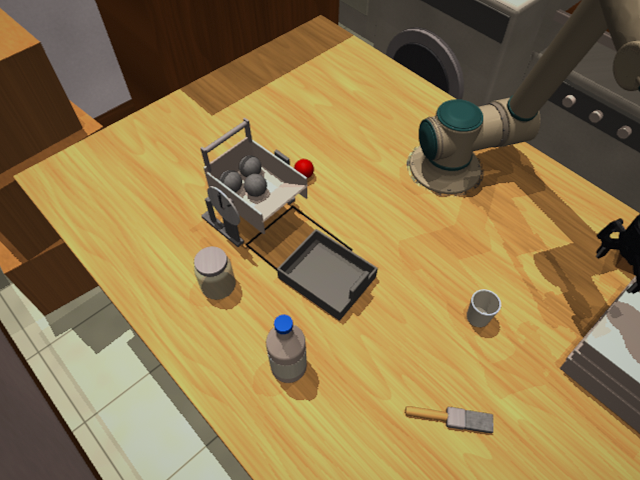

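The balls that count are the three grey ones in the bin, at top-view pixels (461,220), (439,238) and (465,251). The look-alikes are the pink ball at (507,238) and the red one at (445,319), both outside the bin. The tray is at (325,241), partly over the outline. Next I'll take close crops.

```bash
python3 - <<'E'
import cv2
a=cv2.imread("pics/top0.png")[180:300,265:525];cv2.imwrite("pics/topc.png",cv2.resize(a,None,fx=3,fy=3,interpolation=cv2.INTER_CUBIC))
a=cv2.imread("pics/scene0.png")[115:320,195:385];cv2.imwrite("pics/scenec.png",cv2.resize(cv2.convertScaleAbs(a,alpha=1.4),None,fx=2.9,fy=2.9,interpolation=cv2.INTER_CUBIC))
E
```

```text
(no output)
```

View pics/topc.png

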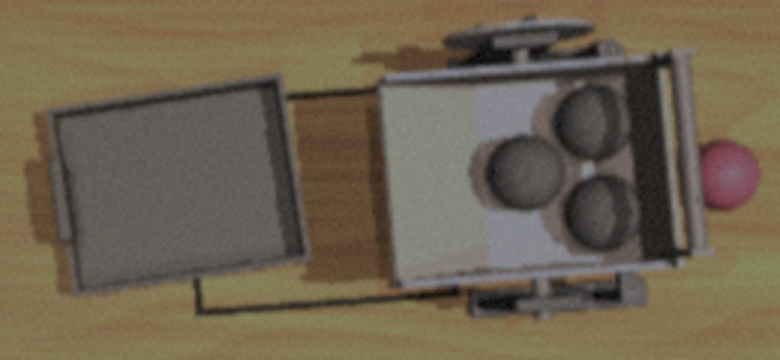

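View pics/scenec.png

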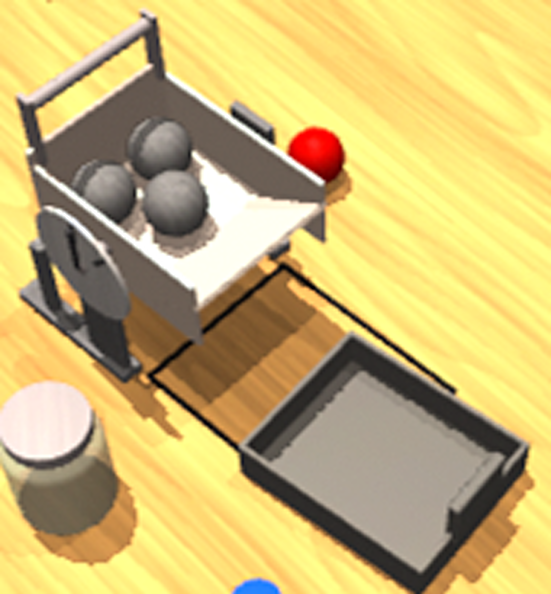

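The crops show the bar at crop x≈690, the tray rim corners, the tab at its left end, and the outline corners near the bin. The chosen balls are the grey ones in the bin. I'll turn these pixels into positions next.

```bash
cat > h.py <<'E'
import numpy as np
from scipy.spatial.transform import Rotation as R
from rig import manip
def rays(cam,px):
    i=manip.camera_info(cam);w,x,y,z=i["orientation"]
    p=np.c_[np.atleast_2d(px),np.ones(len(np.atleast_2d(px)))]
    return i["eye"],(R.from_quat([x,y,z,w]).as_matrix()@np.linalg.inv(i["camera_matrix"])@p.T).T
def plane(cam,px,h):
    e,d=rays(cam,px);return e+d*((h-e[2])/d[:,2])[:,None]
def tool():
    s=manip.get_state();w,x,y,z=s["ee_rot"];return s["position"],R.from_quat([x,y,z,w])
E
python3 - <<'E'
from h import *
np.set_printoptions(precision=4,suppress=True)
T=lambda p:np.array(p)/3+[265,180]
S=lambda p:np.array(p)/2.9+[195,115]
print("bar top",plane("top",T([[678,55],[700,250]]),.257))
print("bar scene",plane("scene",S([[28,102],[150,27]]),.25))
print("outl top",plane("top",T([[199,312],[455,292],[290,97],[380,93]]),0))
print("outl scene",plane("scene",S([[150,377],[285,266],[455,390],[240,445]]),0))
t=plane("top",T([[48,112],[278,77],[308,260],[75,292]]),.045);print("tray",t,t.mean(0))
t=plane("scene",S([[243,450],[352,335],[525,450]]),.045);print("tray s",t,(t[0]+t[2])/2)
print("tab",plane("top",T([[50,160],[62,240]]),.085),plane("scene",S([[450,510],[500,455]]),.085))
print(tool()[1].as_matrix())
E
```

```text
bar top [[ 0.6057 -0.313   0.257 ]
 [ 0.4685 -0.3261  0.257 ]]
bar scene [[ 0.6049 -0.3164  0.25  ]
 [ 0.4731 -0.3187  0.25  ]]
outl top [[ 0.4189  0.0206  0.    ]
 [ 0.4376 -0.1985  0.    ]
 [ 0.6047 -0.0571  0.    ]
 [ 0.6087 -0.1349  0.    ]]
outl scene [[ 0.6184 -0.1802  0.    ]
 [ 0.4385 -0.1941  0.    ]
 [ 0.4195  0.0243  0.    ]
 [ 0.6051 -0.0661  0.    ]]
tray [[ 0.5857  0.1485  0.045 ]
 [ 0.6162 -0.0441  0.045 ]
 [ 0.4633 -0.0692  0.045 ]
 [ 0.4354  0.1242  0.045 ]] [0.5252 0.0398 0.045 ]
tray s [[ 0.6224 -0.0372  0.045 ]
 [ 0.469  -0.0635  0.045 ]
 [ 0.4423  0.1302  0.045 ]] [0.5324 0.0465 0.045 ]
tab [[0.5422 0.1431 0.085 ]
 [0.4774 0.1326 0.085 ]] [[0.5497 0.1424 0.085 ]
 [0.4818 0.1337 0.085 ]]
[[-0.9471  0.321  -0.0007]
 [ 0.321   0.9471 -0.0015]
 [ 0.0002 -0.0016 -1.    ]]
```

The tray centre is about (0.529,0.043) at 9° yaw. The outline centre is about (0.519,-0.079) at 4.7° yaw. The tray grip is at (0.514,0.139), and the bar is at (0.538,-0.318,0.25). I'll move above the tab now.

```bash
python3 -m handwheel '[{"translation":[0,0,0],"angular":[0,0,-6.9],"hand":0},{"translation":[0,0,0],"angular":[0,0,-6.9],"hand":0},{"translation":[0,0,0],"angular":[0,0,-6.9],"hand":0},{"translation":[0,0,0],"angular":[0,0,-7.0],"hand":0}]' 40
python3 -m handwheel '[{"translation":[-0.019,-0.032,0.007],"angular":[0,0,0],"hand":0},{"translation":[-0.019,-0.032,0.007],"angular":[0,0,0],"hand":0},{"translation":[-0.019,-0.032,0.007],"angular":[0,0,0],"hand":0},{"translation":[-0.019,-0.032,0.007],"angular":[0,0,0],"hand":0},{"translation":[-0.019,-0.032,0.007],"angular":[0,0,0],"hand":0},{"translation":[-0.019,-0.032,0.007],"angular":[0,0,0],"hand":0},{"translation":[-0.019,-0.032,0.007],"angular":[0,0,0],"hand":0}]'
python3 -m handwheel '[{"translation":[-0.019,-0.032,0.007],"angular":[0,0,0],"hand":0},{"translation":[-0.019,-0.032,0.007],"angular":[0,0,0],"hand":0},{"translation":[-0.019,-0.032,0.007],"angular":[0,0,0],"hand":0},{"translation":[-0.019,-0.032,0.007],"angular":[0,0,0],"hand":0},{"translation":[-0.019,-0.032,0.007],"angular":[0,0,0],"hand":0},{"translation":[-0.019,-0.032,0.007],"angular":[0,0,0],"hand":0},{"translation":[0,0,0],"angular":[0,0,0],"hand":0},{"translation":[0,0,0],"angular":[0,0,0],"hand":0}]'
python3 - <<'E'
from h import *
import cv2
p,r=tool();print(p,r.as_matrix().round(3))
print("tool delta to grip",r.inv().apply(np.array([.514,.139,.053])-p).round(4))
cv2.imwrite("pics/w1.png",manip.get_image("wrist")[:,:,::-1])
E
```

```text
clock: 0.43
position: [0.1844, 0.5443, 0.2308]
ee_rot: [-0.0, -0.081, 0.997, -0.0]
contact_force: [1.0, 0.4, 0.4]
width: 0.0852
gripper_force: 0.0
clock: 1.02
position: [0.3514, 0.3425, 0.1818]
ee_rot: [-0.0, -0.078, 0.997, -0.0]
contact_force: [0.2, 0.3, -0.1]
width: 0.0855
gripper_force: 0.0
clock: 1.68
position: [0.494, 0.1706, 0.1394]
ee_rot: [-0.001, -0.076, 0.997, -0.0]
contact_force: [-0.2, -0.2, 0.5]
width: 0.0858
gripper_force: 0.0
[0.49403026 0.17058824 0.13935738] [[-0.988 -0.152 -0.002]
 [-0.152  0.988 -0.   ]
 [ 0.002  0.    -1.   ]]
tool delta to grip [-0.0151 -0.0343  0.0863]
```

View pics/w1.png

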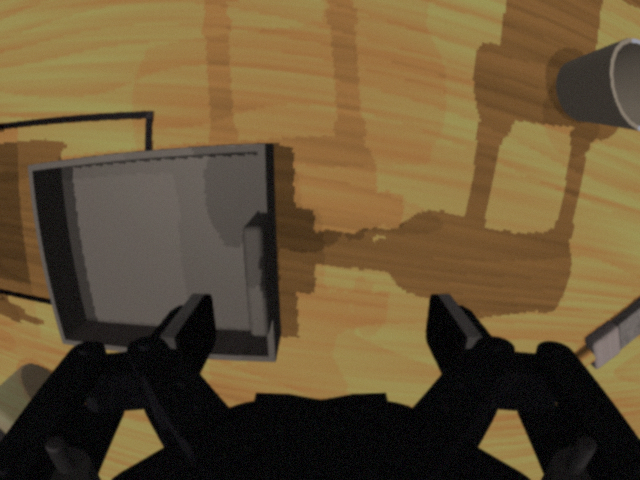

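The tab shows at about (256,275) in the wrist view, left of the fingers' midline, as expected. I'll check its position with a ray, without looking again.

```bash
cat >> h.py <<'E'
def wrist(px,h):
    i=manip.camera_info("wrist");K=i["camera_matrix"];M=i["tool_from_camera"];p,r=tool();o=[]
    for u,v in px:
        a=np.array([u-K[0,2],v-K[1,2]]);n=np.hypot(*a);t=n/K[0,0]
        d=r.apply(M[:3,:3]@np.r_[a/n*np.sin(t),np.cos(t)]);e=p+r.apply(M[:3,3])
        o.append(e+d*(h-e[2])/d[2])
    return np.array(o)
E
python3 - <<'E'
from h import *
print(wrist([[245,225],[252,334],[261,213],[268,334]],.085).round(4))
print(wrist([[32,167],[268,146],[277,359],[65,342]],.045).round(4))
print("outl",wrist([[153,112]],0).round(4))
E
```

```text
[[0.4795 0.1284 0.085 ]
 [0.547  0.1386 0.085 ]
 [0.4715 0.1365 0.085 ]
 [0.5452 0.1484 0.085 ]]
[[ 0.4685 -0.0632  0.045 ]
 [ 0.4365  0.1301  0.045 ]
 [ 0.5901  0.1545  0.045 ]
 [ 0.6221 -0.0397  0.045 ]]
outl [[0.4208 0.0262 0.    ]]
```

```bash
python3 -m handwheel '[{"translation":[-0.005,-0.010,0],"angular":[0,0,0],"hand":0},{"translation":[-0.005,-0.012,0],"angular":[0,0,0],"hand":0},{"translation":[-0.005,-0.012,0],"angular":[0,0,0],"hand":0},{"translation":[0,0,0],"angular":[0,0,0],"hand":0},{"translation":[0,0,0],"angular":[0,0,0],"hand":0},{"translation":[0,0,0],"angular":[0,0,0],"hand":0}]'
```

```text
clock: 2.23
position: [0.5134, 0.1411, 0.1404]
ee_rot: [-0.0, -0.078, 0.997, 0.0]
contact_force: [-0.4, 0.3, -1.6]
width: 0.0853
gripper_force: 0.0
```

Well centred. I'll descend and grip.

```bash
python3 -m handwheel '[{"translation":[0,0,0.022],"angular":[0,0,0],"hand":0},{"translation":[0,0,0.022],"angular":[0,0,0],"hand":0},{"translation":[0,0,0.022],"angular":[0,0,0],"hand":0},{"translation":[0,0,0.020],"angular":[0,0,0],"hand":0},{"translation":[0,0,0],"angular":[0,0,0],"hand":0},{"translation":[0,0,0],"angular":[0,0,0],"hand":0},{"translation":[0,0,0],"angular":[0,0,0],"hand":0.5},{"translation":[0,0,0],"angular":[0,0,0],"hand":1},{"translation":[0,0,0],"angular":[0,0,0],"hand":1},{"translation":[0,0,0],"angular":[0,0,0],"hand":1}]' 30
python3 -m handwheel '[{"translation":[0,0,0],"angular":[0,0,0],"hand":1},{"translation":[0,0,0],"angular":[0,0,0],"hand":1},{"translation":[0,0,0],"angular":[0,0,0],"hand":1},{"translation":[0,0,0],"angular":[0,0,0],"hand":1},{"translation":[0,0,0],"angular":[0,0,0],"hand":1},{"translation":[0,0,0],"angular":[0,0,0],"hand":1}]'
python3 - <<'E'
from h import *
p,r=tool();print(p,r.as_matrix().round(3));print(r.inv().apply(np.array([.511,.0185,p[2]])-p).round(4))
E
```

```text
clock: 3.07
position: [0.5144, 0.1411, 0.0554]
ee_rot: [0.001, -0.078, 0.997, 0.0]
contact_force: [-0.6, -0.3, 0.1]
width: 0.039
gripper_force: 0.0
clock: 3.57
position: [0.5146, 0.1398, 0.0553]
ee_rot: [0.001, -0.079, 0.997, -0.001]
contact_force: [0.3, -4.4, 4.6]
width: 0.0115
gripper_force: 33.5
[0.51456868 0.13983346 0.05529312] [[-0.988 -0.157  0.002]
 [-0.157  0.988 -0.002]
 [-0.002 -0.002 -1.   ]]
[ 0.0226 -0.1193  0.0002]
```

```bash
python3 -m handwheel '[{"translation":[0.001,-0.006,0],"angular":[0,0,0],"hand":1},{"translation":[0.001,-0.008,0],"angular":[0,0,0],"hand":1},{"translation":[0.002,-0.008,0],"angular":[0,0,0],"hand":1},{"translation":[0.002,-0.008,0],"angular":[0,0,0],"hand":1},{"translation":[0.002,-0.008,0],"angular":[0,0,0],"hand":1},{"translation":[0.002,-0.008,0],"angular":[0,0,0],"hand":1},{"translation":[0.001,-0.008,0],"angular":[0,0,0],"hand":1},{"translation":[0.001,-0.008,0],"angular":[0,0,0],"hand":1},{"translation":[0,0,0],"angular":[0,0,0],"hand":1}]'
python3 -m handwheel '[{"translation":[0.001,-0.008,0],"angular":[0,0,0],"hand":1},{"translation":[0.001,-0.008,0],"angular":[0,0,0],"hand":1},{"translation":[0.002,-0.008,0],"angular":[0,0,0],"hand":1},{"translation":[0.002,-0.008,0],"angular":[0,0,0],"hand":1},{"translation":[0.002,-0.008,0],"angular":[0,0,0],"hand":1},{"translation":[0.002,-0.008,0],"angular":[0,0,0],"hand":1},{"translation":[0.001,-0.008,0],"angular":[0,0,0],"hand":1},{"translation":[0,0,0],"angular":[0,0,0],"hand":1},{"translation":[0,0,0],"angular":[0,0,0],"hand":1}]'
python3 -m handwheel '[{"translation":[0,0,0],"angular":[0,0,0.9],"hand":1},{"translation":[0,0,0],"angular":[0,0,0.9],"hand":1},{"translation":[0,0,0],"angular":[0,0,0.9],"hand":1},{"translation":[0,0,0],"angular":[0,0,0.9],"hand":1},{"translation":[0,0,0],"angular":[0,0,0.8],"hand":1},{"translation":[0,0,0],"angular":[0,0,0],"hand":1},{"translation":[0,0,0],"angular":[0,0,0],"hand":1},{"translation":[0,0,0],"angular":[0,0,0],"hand":1}]'
python3 - <<'E'
from h import *
import cv2
p,r=tool();print(p,r.as_matrix().round(3));print(r.inv().apply(np.array([.511,.0185,p[2]])-p).round(4))
a=manip.get_image("top")[150:320,240:520,::-1].copy()
b=manip.get_image("scene")[100:320,190:400,::-1].copy()
cv2.imwrite("pics/s2.png",np.hstack([cv2.resize(a,(440,267)),cv2.resize(b,(360,377))[:267]])) if 0 else cv2.imwrite("pics/s2.png",cv2.resize(cv2.convertScaleAbs(b,alpha=1.4),None,fx=2.7,fy=2.7,interpolation=2))
E
```

```text
clock: 4.32
position: [0.5123, 0.0779, 0.0553]
ee_rot: [0.001, -0.078, 0.997, 0.001]
contact_force: [-0.1, 1.9, 6.8]
width: 0.0111
gripper_force: 33.6
clock: 5.07
position: [0.5101, 0.0209, 0.0553]
ee_rot: [0.001, -0.078, 0.997, 0.0]
contact_force: [-0.1, 1.1, 6.6]
width: 0.0116
gripper_force: 33.7
clock: 5.73
position: [0.5112, 0.0203, 0.0553]
ee_rot: [0.002, -0.04, 0.999, -0.0]
contact_force: [1.2, -1.3, 5.6]
width: 0.0117
gripper_force: 33.5
[0.51116847 0.02034194 0.0553005 ] [[-0.997 -0.08   0.004]
 [-0.08   0.997 -0.   ]
 [-0.004 -0.001 -1.   ]]
[ 0.0003 -0.0018  0.    ]
```

View pics/s2.png

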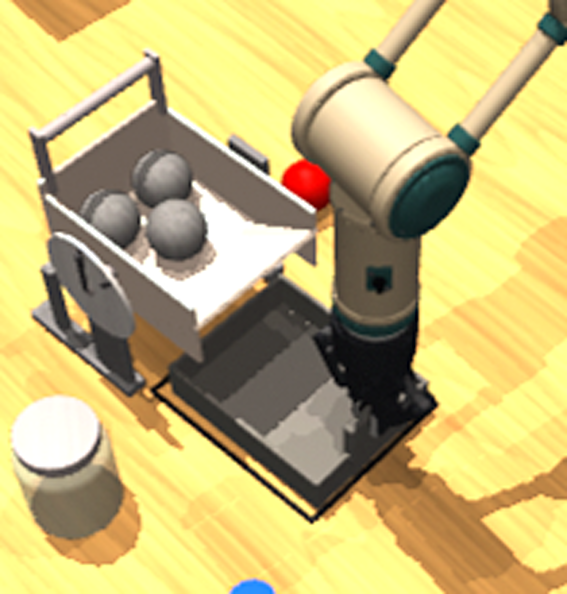

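The tray lies within the outline with black showing on all the visible sides, and the bin is still level. I'll release and rise.

```bash
python3 -m handwheel '[{"translation":[0,0,0],"angular":[0,0,0],"hand":0},{"translation":[0,0,0],"angular":[0,0,0],"hand":0},{"translation":[0,0,0],"angular":[0,0,0],"hand":0},{"translation":[0,0,0],"angular":[0,0,0],"hand":0},{"translation":[0,0,0],"angular":[0,0,0],"hand":0},{"translation":[0,0,0],"angular":[0,0,0],"hand":0},{"translation":[0,0,0],"angular":[0,0,0],"hand":0},{"translation":[0,0,0],"angular":[0,0,0],"hand":0},{"translation":[0,0,0],"angular":[0,0,0],"hand":0},{"translation":[0,0,0],"angular":[0,0,0],"hand":0}]'
python3 -m handwheel '[{"translation":[0,0,-0.01],"angular":[0,0,0],"hand":0},{"translation":[0,0,-0.03],"angular":[0,0,0],"hand":0},{"translation":[0,0,-0.03],"angular":[0,0,0],"hand":0},{"translation":[0,0,-0.03],"angular":[0,0,0],"hand":0},{"translation":[0,0,-0.03],"angular":[0,0,0],"hand":0},{"translation":[0,0,-0.03],"angular":[0,0,0],"hand":0},{"translation":[0,0,-0.04],"angular":[0,0,0],"hand":0},{"translation":[0,0,-0.04],"angular":[0,0,0],"hand":0},{"translation":[0,0,-0.03],"angular":[0,0,0],"hand":0},{"translation":[0,0,0],"angular":[0,0,0],"hand":0}]'
python3 -m handwheel '[{"translation":[0,-0.03,0],"angular":[0,0,0],"hand":0},{"translation":[0,-0.04,0],"angular":[0,0,0],"hand":0},{"translation":[0,-0.04,0],"angular":[0,0,0],"hand":0},{"translation":[0,-0.04,0],"angular":[0,0,0],"hand":0},{"translation":[0,-0.04,0],"angular":[0,0,0],"hand":0},{"translation":[0,-0.04,0],"angular":[0,0,0],"hand":0},{"translation":[0,-0.03,0],"angular":[0,0,0],"hand":0},{"translation":[0,-0.02,0],"angular":[0,0,0],"hand":0},{"translation":[0,0,0],"angular":[0,0,0],"hand":0},{"translation":[0,0,0],"angular":[0,0,0],"hand":0}]'
python3 - <<'E'
from h import *
import cv2
p,r=tool();print(p,r.as_matrix().round(3),manip.get_state()["qpos"].round(2));print(r.inv().apply(np.array([.538,-.318,.231])-p).round(4))
cv2.imwrite("pics/w3.png",manip.get_image("wrist")[:,:,::-1])
cv2.imwrite("pics/t3.png",manip.get_image("top")[:,:,::-1])
E
```

```text
clock: 6.67
position: [0.5093, 0.0209, 0.0543]
ee_rot: [0.0, -0.04, 0.999, 0.0]
contact_force: [-0.2, 0.6, 0.0]
width: 0.0855
gripper_force: 0.0
clock: 7.5
position: [0.5122, 0.0206, 0.3324]
ee_rot: [0.007, -0.04, 0.999, -0.001]
contact_force: [1.9, -0.8, 0.4]
width: 0.0855
gripper_force: 0.0
clock: 8.33
position: [0.5312, -0.259, 0.3238]
ee_rot: [-0.0, -0.039, 0.999, 0.001]
contact_force: [-0.1, 0.1, 0.9]
width: 0.0856
gripper_force: 0.0
[ 0.53116653 -0.25895373  0.3237751 ] [[-0.997 -0.078 -0.001]
 [-0.078  0.997  0.001]
 [ 0.001  0.001 -1.   ]] [-0.57  0.27  1.29  0.    1.58 -2.22]
[-0.0023 -0.0595  0.0927]
```

View pics/w3.png

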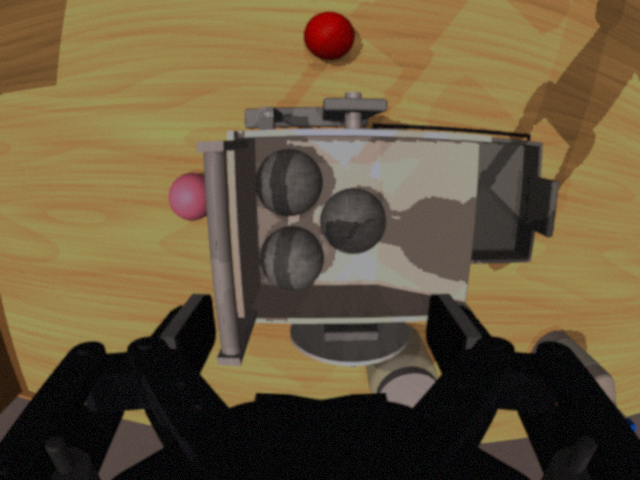

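The bar runs from (214,150) to (231,360), left of the fingers. All three grey balls are in the bin, the tray is in place, and the tilt is level. I'll check the bar's position by ray.

```bash
python3 - <<'E'
from h import *
b=wrist([[214,150],[231,358]],.252);print(b.round(4),b.mean(0))
p,r=tool();print(r.inv().apply(np.r_[b.mean(0)[:2],.231]-p).round(4))
import cv2
a=cv2.imread("pics/t3.png")[180:300,265:525];cv2.imwrite("pics/t3c.png",cv2.resize(cv2.convertScaleAbs(a,alpha=1.4),None,fx=3,fy=3,interpolation=2))
E
```

```text
[[ 0.4751 -0.3234  0.252 ]
 [ 0.6149 -0.3121  0.252 ]] [ 0.54495745 -0.31775886  0.252     ]
[-0.0088 -0.0615  0.0933]
```

```bash
python3 -m handwheel '[{"translation":[0,-0.02,0],"angular":[0,0,0],"hand":0},{"translation":[0,-0.02,0],"angular":[0,0,0],"hand":0},{"translation":[0,-0.019,0],"angular":[0,0,0],"hand":0},{"translation":[0,0,0],"angular":[0,0,0],"hand":0},{"translation":[0,0,0],"angular":[0,0,0],"hand":0},{"translation":[0,0,0],"angular":[0,0,0],"hand":0}]'
```

```text
clock: 8.93
position: [0.5363, -0.3153, 0.3245]
ee_rot: [0.0, -0.041, 0.999, 0.001]
contact_force: [-0.9, 0.1, -0.4]
width: 0.0853
gripper_force: 0.0
```

View pics/t3c.png

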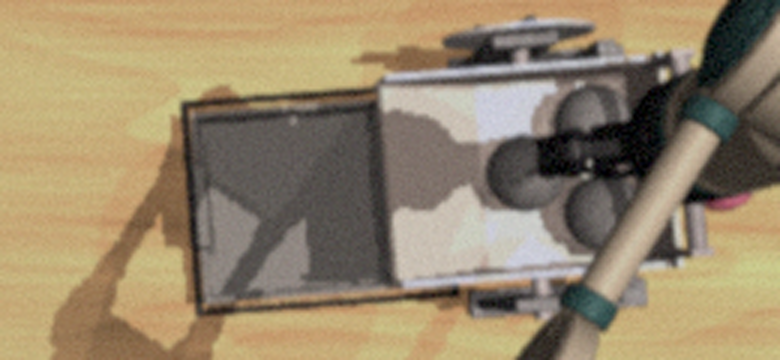

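The tray sits well inside its outline, with an even margin. I'll descend on the bar and grip it.

```bash
python3 -m handwheel '[{"translation":[-0.003,-0.002,0.023],"angular":[0,0,0],"hand":0},{"translation":[0,0,0.023],"angular":[0,0,0],"hand":0},{"translation":[0,0,0.023],"angular":[0,0,0],"hand":0},{"translation":[0,0,0.024],"angular":[0,0,0],"hand":0},{"translation":[0,0,0],"angular":[0,0,0],"hand":0},{"translation":[0,0,0],"angular":[0,0,0],"hand":0},{"translation":[0,0,0],"angular":[0,0,0],"hand":0},{"translation":[0,0,0],"angular":[0,0,0],"hand":1},{"translation":[0,0,0],"angular":[0,0,0],"hand":1},{"translation":[0,0,0],"angular":[0,0,0],"hand":1}]' 40
python3 -m handwheel '[{"translation":[0,0,0],"angular":[0,0,0],"hand":1},{"translation":[0,0,0],"angular":[0,0,0],"hand":1},{"translation":[0,0,0],"angular":[0,0,0],"hand":1},{"translation":[0,0,0],"angular":[0,0,0],"hand":1},{"translation":[0,0,0],"angular":[0,0,0],"hand":1},{"translation":[0,0,0],"angular":[0,0,0],"hand":1}]'
python3 - <<'E'
from h import *
p,r=tool();print(p,r.as_matrix().round(4))
th=np.radians(np.arange(0,46.1,2.875*0+46/18));y=-.09*np.cos(th)+.1*np.sin(th);z=.1*np.cos(th)+.09*np.sin(th)
for a,b,c in zip(np.degrees(th[1:]),np.diff(y),-np.diff(z)):print(round(a,1),round(b,4),round(c,4))
E
```

```text
clock: 9.77
position: [0.54, -0.3191, 0.2327]
ee_rot: [0.001, -0.04, 0.999, -0.001]
contact_force: [0.6, 0.3, -0.6]
width: 0.0512
gripper_force: 0.0
clock: 10.27
position: [0.5397, -0.3206, 0.232]
ee_rot: [0.0, -0.04, 0.999, -0.002]
contact_force: [-0.9, -6.1, 2.8]
width: 0.0123
gripper_force: 39.0
[ 0.53970104 -0.3205585   0.23198835] [[-9.968e-01 -7.940e-02  1.100e-03]
 [-7.940e-02  9.968e-01 -3.400e-03]
 [-9.000e-04 -3.500e-03 -1.000e+00]]
2.6 0.0045 -0.0039
5.1 0.0047 -0.0037
7.7 0.0049 -0.0035
10.2 0.005 -0.0033
12.8 0.0052 -0.003
15.3 0.0053 -0.0028
17.9 0.0054 -0.0026
20.4 0.0055 -0.0023
23.0 0.0056 -0.0021
25.6 0.0057 -0.0018
28.1 0.0058 -0.0016
30.7 0.0059 -0.0013
33.2 0.0059 -0.001
35.8 0.0059 -0.0008
38.3 0.006 -0.0005
40.9 0.006 -0.0002
43.4 0.006 0.0
46.0 0.006 0.0003
```

```bash
python3 -m handwheel '[{"translation":[0,0.0045,-0.0039],"angular":[0,0,0],"hand":1},{"translation":[0,0.0047,-0.0037],"angular":[0,0,0],"hand":1},{"translation":[0,0.0049,-0.0035],"angular":[0,0,0],"hand":1},{"translation":[0,0.005,-0.0033],"angular":[0,0,0],"hand":1},{"translation":[0,0.0052,-0.003],"angular":[0,0,0],"hand":1},{"translation":[0,0.0053,-0.0028],"angular":[0,0,0],"hand":1},{"translation":[0,0.0054,-0.0026],"angular":[0,0,0],"hand":1},{"translation":[0,0.0055,-0.0023],"angular":[0,0,0],"hand":1},{"translation":[0,0,0],"angular":[0,0,0],"hand":1},{"translation":[0,0,0],"angular":[0,0,0],"hand":1}]'
python3 - <<'E'
from h import *
p,r=tool();c=p-r.apply([0,0,manip.grip_point_offset]);Y=np.array([-.082,.9966])
y=(c[:2]-[.5315,-.2285])@Y;print(c,y,np.degrees(np.arctan2(c[2]-.15,-y)),np.hypot(y,c[2]-.15),"level 48.0")
E
```

```text
clock: 11.1
position: [0.5365, -0.2811, 0.2587]
ee_rot: [0.001, -0.04, 0.999, -0.003]
contact_force: [-2.1, -5.3, 8.1]
width: 0.0126
gripper_force: 39.5
[ 0.53644164 -0.28094759  0.27738494] -0.052674478765246405 67.53459544935706 0.1378460113370755 level 48.0
```

```bash
python3 -m handwheel '[{"translation":[0,0.0056,-0.0021],"angular":[0,0,0],"hand":1},{"translation":[0,0.0057,-0.0018],"angular":[0,0,0],"hand":1},{"translation":[0,0.0058,-0.0016],"angular":[0,0,0],"hand":1},{"translation":[0,0.0059,-0.0013],"angular":[0,0,0],"hand":1},{"translation":[0,0.0059,-0.001],"angular":[0,0,0],"hand":1},{"translation":[0,0.0059,-0.0008],"angular":[0,0,0],"hand":1},{"translation":[0,0.006,-0.0005],"angular":[0,0,0],"hand":1},{"translation":[0,0.006,-0.0002],"angular":[0,0,0],"hand":1},{"translation":[0,0.006,0],"angular":[0,0,0],"hand":1},{"translation":[0,0.005,0.0002],"angular":[0,0,0],"hand":1}]'
for i in 1 2 3; do python3 -m handwheel '[{"translation":[0,0,0],"angular":[0,0,0],"hand":1},{"translation":[0,0,0],"angular":[0,0,0],"hand":1},{"translation":[0,0,0],"angular":[0,0,0],"hand":1},{"translation":[0,0,0],"angular":[0,0,0],"hand":1},{"translation":[0,0,0],"angular":[0,0,0],"hand":1},{"translation":[0,0,0],"angular":[0,0,0],"hand":1},{"translation":[0,0,0],"angular":[0,0,0],"hand":1},{"translation":[0,0,0],"angular":[0,0,0],"hand":1}]' | head -3; done
python3 - <<'E'
from h import *
import cv2
p,r=tool();c=p-r.apply([0,0,manip.grip_point_offset]);Y=np.array([-.082,.9966])
y=(c[:2]-[.5315,-.2285])@Y;print(c,y,np.degrees(np.arctan2(c[2]-.15,-y))-48,np.hypot(y,c[2]-.15))
b=manip.get_image("scene")[100:320,190:400,::-1]
cv2.imwrite("pics/s4.png",cv2.resize(cv2.convertScaleAbs(b,alpha=1.4),None,fx=2.7,fy=2.7,interpolation=2))
E
```

```text
clock: 11.93
position: [0.532, -0.2235, 0.2682]
ee_rot: [0.001, -0.04, 0.999, -0.004]
contact_force: [-2.1, -7.9, 9.0]
width: 0.0127
gripper_force: 42.6
clock: 12.6
position: [0.5318, -0.2213, 0.268]
ee_rot: [0.001, -0.04, 0.999, -0.001]
clock: 13.27
position: [0.5318, -0.2213, 0.2679]
ee_rot: [0.001, -0.04, 0.999, -0.001]
clock: 13.93
position: [0.5318, -0.2213, 0.268]
ee_rot: [0.001, -0.04, 0.999, -0.001]
[ 0.53173334 -0.22124554  0.28666173] 0.007210663942821951 45.020288714760085 0.13685182086870432
```

View pics/s4.png

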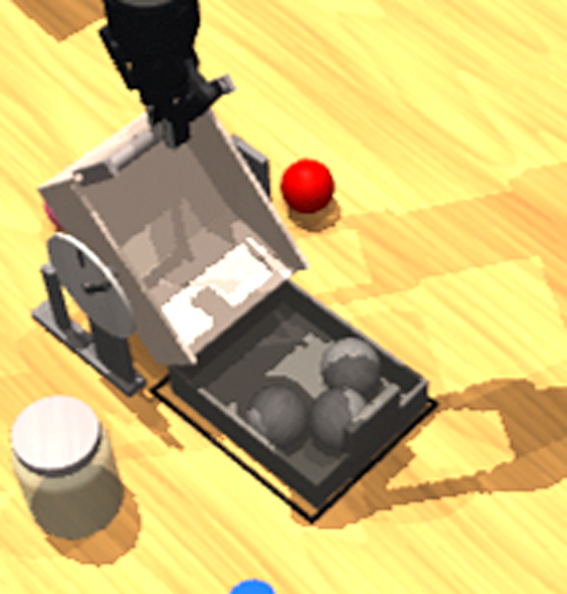

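All three balls are in the tray, at about (278,415), (340,415) and (352,365). The bin is at 45°, with the pointer on its mark. I'll swing it back.

```bash
python3 -m handwheel '[{"translation":[0,-0.005,-0.0002],"angular":[0,0,0],"hand":1},{"translation":[0,-0.006,0],"angular":[0,0,0],"hand":1},{"translation":[0,-0.006,0.0002],"angular":[0,0,0],"hand":1},{"translation":[0,-0.006,0.0005],"angular":[0,0,0],"hand":1},{"translation":[0,-0.0059,0.0008],"angular":[0,0,0],"hand":1},{"translation":[0,-0.0059,0.001],"angular":[0,0,0],"hand":1},{"translation":[0,-0.0059,0.0013],"angular":[0,0,0],"hand":1},{"translation":[0,-0.0058,0.0016],"angular":[0,0,0],"hand":1},{"translation":[0,-0.0057,0.0018],"angular":[0,0,0],"hand":1},{"translation":[0,-0.0056,0.0021],"angular":[0,0,0],"hand":1}]'
python3 -m handwheel '[{"translation":[0,-0.0055,0.0023],"angular":[0,0,0],"hand":1},{"translation":[0,-0.0054,0.0026],"angular":[0,0,0],"hand":1},{"translation":[0,-0.0053,0.0028],"angular":[0,0,0],"hand":1},{"translation":[0,-0.0052,0.003],"angular":[0,0,0],"hand":1},{"translation":[0,-0.005,0.0033],"angular":[0,0,0],"hand":1},{"translation":[0,-0.0049,0.0035],"angular":[0,0,0],"hand":1},{"translation":[0,-0.0047,0.0037],"angular":[0,0,0],"hand":1},{"translation":[0,-0.0045,0.0039],"angular":[0,0,0],"hand":1},{"translation":[0,0,0],"angular":[0,0,0],"hand":1},{"translation":[0,0,0],"angular":[0,0,0],"hand":1}]'
python3 -m handwheel '[{"translation":[0,-0.001,0.001],"angular":[0,0,0],"hand":1},{"translation":[0,0,0],"angular":[0,0,0],"hand":1},{"translation":[0,0,0],"angular":[0,0,0],"hand":1},{"translation":[0,0,0],"angular":[0,0,0],"hand":1}]'
```

```text
clock: 14.82
position: [0.5362, -0.2763, 0.258]
ee_rot: [0.001, -0.04, 0.999, 0.002]
contact_force: [-1.5, 2.8, 9.8]
width: 0.0121
gripper_force: 45.3
clock: 15.65
position: [0.5397, -0.318, 0.2313]
ee_rot: [0.0, -0.04, 0.999, 0.001]
contact_force: [0.4, -1.1, 2.4]
width: 0.0123
gripper_force: 47.2
clock: 15.98
position: [0.5397, -0.3186, 0.2308]
ee_rot: [0.0, -0.04, 0.999, 0.001]
contact_force: [-0.1, 1.7, 5.3]
width: 0.0126
gripper_force: 47.4
```

```bash
python3 -m handwheel '[{"translation":[0,-0.002,0.001],"angular":[0,0,0],"hand":1},{"translation":[0,0,0],"angular":[0,0,0],"hand":1},{"translation":[0,0,0],"angular":[0,0,0],"hand":1},{"translation":[0,0,0],"angular":[0,0,0],"hand":0},{"translation":[0,0,0],"angular":[0,0,0],"hand":0},{"translation":[0,0,0],"angular":[0,0,0],"hand":0},{"translation":[0,0,0],"angular":[0,0,0],"hand":0},{"translation":[0,0,0],"angular":[0,0,0],"hand":0},{"translation":[0,0,0],"angular":[0,0,0],"hand":0},{"translation":[0,0,0],"angular":[0,0,0],"hand":0}]'
python3 -m handwheel '[{"translation":[0,0,-0.01],"angular":[0,0,0],"hand":0},{"translation":[0,0,-0.02],"angular":[0,0,0],"hand":0},{"translation":[0,0,-0.03],"angular":[0,0,0],"hand":0},{"translation":[0,0,-0.03],"angular":[0,0,0],"hand":0},{"translation":[0,0,-0.03],"angular":[0,0,0],"hand":0},{"translation":[0,0,-0.02],"angular":[0,0,0],"hand":0},{"translation":[0,0,0],"angular":[0,0,0],"hand":0},{"translation":[0,0,0],"angular":[0,0,0],"hand":0},{"translation":[0,0,0],"angular":[0,0,0],"hand":0}]'
python3 - <<'E'
from h import *
import cv2
b=manip.get_image("scene")[100:320,190:400,::-1]
cv2.imwrite("pics/s5.png",cv2.resize(cv2.convertScaleAbs(b,alpha=1.4),None,fx=2.7,fy=2.7,interpolation=2))
E
```

```text
clock: 16.82
position: [0.5397, -0.3218, 0.2291]
ee_rot: [-0.0, -0.04, 0.999, 0.0]
contact_force: [0.4, -0.9, 0.6]
width: 0.0853
gripper_force: 0.0
clock: 17.57
position: [0.5394, -0.3216, 0.3687]
ee_rot: [-0.0, -0.04, 0.999, 0.0]
contact_force: [0.2, 0.0, -0.8]
width: 0.0852
gripper_force: 0.0
```

View pics/s5.png

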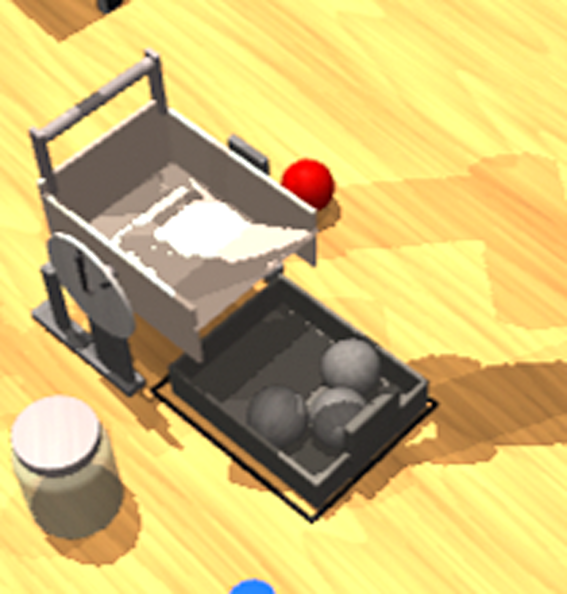

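The bin is level again, with the bar ends at (42,135) and (150,62), the same as before tipping. The three balls are in the tray, the tray is in its outline, and the gripper is clear.

```bash
python3 -c "from rig import manip;print(manip.sign_off())"
```

```text
the job is handed in; nothing more can be done
None
```

The job is handed in: the tray is in its outline, all three grey balls are in it, the bin was held at 45° for about 2 s and is level again, and the gripper is clear; the sign-off returned no verdict.

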